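# Hook the coded cuvette carrier into the photometer and shut the hood

### The arm

A 6-joint arm with a two-finger parallel gripper is mounted at the origin on the work surface. World frame = base frame: x ahead of the robot, y to its left, z up, the work surface at z = 0. Lengths are in m, angles in rad, forces in N, time in s.
With the tool pointing down it reaches from about 0.4 to 0.825 m from the base axis. Payload 7 kg.
Tool frame: the origin (TCP) lies at the very end of the fingers, on their centre line; the grasp point (between the pads) lies 19 mm behind it; z points along the fingers, x is the direction in which the jaws open and shut, and the axes are right-handed (so a half turn about z gives the same grasp; the last joint's range is limited). The gripper opens to 88 mm and grips with 3 to 60 N. Pads are 19 mm wide; open, the fingers measure 130 mm over their backs; the gripper's body (78 mm by 193 mm) begins 47 mm behind the grasp point.
Start: joints at [-0.971, 0.359, 0.012, 0, -1.224, -0.288], TCP at [0.207, -0.642, 0.227] pointing down, gripper open.
Joint ranges: [-3.07, 3.07], [-1.43, 2.12], [-1.02, 1.25], [-3.03, 1.67], [-3.05, -0], [-3.03, 3.03]. Speed limits (rad/s): [2.39, 2.39, 3.01, 3.14, 3.14, 3.14].

### API

Orientations are given as [roll, pitch, yaw] about the fixed x, y, z axes, in that order (R = Rz(yaw) Ry(pitch) Rx(roll)).
In Python, from station import telemetry, grab_frame, arm, regions_of, pinpoint gives the robot as it stands. The module is installed in compiled form; this text tells all that it offers.
- The arm moves only by the shell command python3 -m inch 'ROWS' [FORCE]. ROWS is text: rows parted by semicolons, each of 7 numbers parted by spaces: the opening, from 0 (shut) to 1 (fully open), then the shift along the world's x, y, z in cm, then the turn, a rotation vector about the world's x, y, z in degrees. A call has 1 to 12 rows; each row is the pose to reach, as a shift and turn from the pose measured when the call began; what a row does not reach only later rows make up. A row lasts 1/8 s, in which the tool goes at most 62.5 mm and 10.7 degrees, less where a joint would pass 70% of its speed; a pose out of reach is approached as far as the arm can. A call with a gripper value outside its range is refused whole. The fingers move at their own pace and stop on an object; FORCE is the grip in N (left out, the last holds). Time passes only in rows, so rows that repeat a pose let the fingers close. It gives the time, the measured TCP pose, the force and the opening at its end, in the units of the state.
- telemetry.get_state(): the state, without advancing time (a new reading comes with each control period).
- grab_frame(name): name is "side" or "top" or "wrist"; returns a dict with "pixels" (400x640x3 uint8, red, green, blue), "fx", "fy", "cx", "cy" (pixels), "R" (3x3) and "t" (3): a world point X has camera coordinates R X + t. Camera axes: x right, y down, z forward; pixel columns grow to the right and rows downward; lengths in m; the calibration is good to about 2 mm. A picture is of the moment at which its call begins. There is no depth.
- arm.job_done(): hands the job in, once; it reports no verdict.
Trained networks look in the newest picture that a camera, given by its name, has taken for a name from the list of things; names that differ only in an ending like _2 or _b are one class to them, and where a whole thing is asked for, a point or a joint stands for the part that bears it (a point fixed in the world has none). Each returns a list of dicts, best first, with "p" (0 to 1); they miss things now and then, are a little off and sometimes report something else, mostly with a low value. They report only what shows in the picture. A call takes as long as a camera call. They do not tell look-alikes from the thing itself.
- regions_of(camera, name): "pixels" (400x640 bool, what is visible of it) and "bbox" ([left, top, right, bottom] in pixels, round what is visible of it).
- pinpoint(camera, name): "location" ([column, row] in pixels: a listed point, or the origin of a listed thing).
The state is a dict: "t": time; "q": joint angles; "qd": joint speeds; "joint_efforts": joint torques, N m; "eef_pos": TCP position; "ee_rot": TCP orientation; "force": force on the tool from outside, world axes, zero at the start; "moment": the same for the moment, N m; "width": finger opening in m.
Only numpy, scipy, OpenCV 4.12 (cv2) and the standard library are available. Lean on these libraries where they do the work, as an engineer would, in place of code of your own. Each camera call takes 0.05 s, during which the arm holds its last target. There are 200 camera calls.

### The job

Of the two blue cuvette carriers leaning on the draining stand, take the one whose notch suits the yellow coding rib in the photometer's bay, hook its front edge under the metal lip while it is still tilted, then swing it down until it lies flat and the spring clip has snapped over its rear edge. Let go of it, then shut the grey hood fully over it, and leave the other carrier and everything else where they stand.

Things in the scene. Friction and masses are not known exactly. Their poses are not given: they have to be found in the camera images.
- reader: White bench photometer, 340 (x) x 270 (y) mm, fixed. Origin: centre of its underside, on the bench; x to its back, y to its left, z up; sloping front with blue panel at -x. Flat deck at z = 95 from x = -60 to 170; before it the panel slopes to z = 60 at x = -170. Sunk in the deck: a bay 139 long (x -19.5 to 119.5), 89 wide (y -64.5 to 24.5), floor at z = 80
- bay_floor (a point): Middle of the bay's floor (reader 50, -20, 80 mm), 15 mm below the deck; axes as the reader's. A seated carrier's origin lies here, with a play of 1.5 mm either way along x and 2.5 mm along y, its +x to the reader's back
- lip_edge (a point): Middle of the lower rear edge of the metal retaining lip (reader -10.5, -20, 90 mm); axes as the reader's. The lip, 5 mm thick (z 90 to 95), covers the first 9 mm of the bay at its front end over its whole width; the slot under it is 10 high and 9 deep. The clear opening behind it is 130 long, shorter than a carrier
- coding_rib (a point): Middle of the top front edge of the yellow coding rib, fixed to the bay's rear wall 26 mm left of the bay's middle line: 10 wide, 10 long (forward of the wall), its top 13 above the bay floor
- clip (a joint): Sprung steel leaf, 16 mm wide, hinged 6 mm above the deck at the middle of the bay's rear wall. 0 = at rest, toe leaning 6 mm into the bay, 9 mm above its floor (3 above a seated carrier's plate); positive = toe pushed back, up to 0.45 rad while the carrier's rear edge passes. A few newtons down on the carrier push its rear edge past; the leaf then springs back over it
- clip_toe (a point): The toe (lower end) of the spring clip, at rest 6 mm in front of the bay's rear wall
- hood (a joint): Grey hood, hinge along x on the left of the bay: 0 = shut, positive = open (rad, at most 1.9); starts at 1.5 to 1.85, standing up at the bay's left. Stiff hinge: stays where it is left, 1 to 3 N at its edge move it. Shallow box 174 long (x), 115 from hinge to free edge, 36 deep, walls 4, open below; clears a seated carrier. Shut it by pushing its flat outer face, which looks left when open
- hood_hinge (a point): Middle of the hood's hinge line (reader 50, 42, 96 mm); axes turn with the hood and equal the reader's when it is shut. In this frame the flat outer face is at z = +36 mm, from y = 0 to -115
- hood_edge (a point): Middle of the hood's free edge on the outer face (0, -115, 36 mm in the hood's frame)
- stand: White draining stand, fixed, 244 mm wide; origin on the bench, 35 mm behind its low edge. Board sloping up at 28 degrees to its back (+x), from x = -35, z = 22 to x = 102, z = 95; 7 mm ledge at the low edge, 7 mm strips at the sides and middle. The carriers lie on it side by side, 55 to 65 mm left and right of its middle, front edge down on the ledge
- carrier_a: The carrier that FITS: notch on its left (+y). Blue plate 136 (x) x 84 (y) x 6 mm, 0.12 to 0.24 kg. Origin: centre of the underside; +z out of its top, +x to the notched rear edge; plain front edge at x = -68. Two socket bars across it, 18 wide, at x = -41 and +41, top at z = 12, leave 26 mm free on each side of the handle
- carrier_a_front (a point): Middle of the lower front edge of carrier_a (-68, 0, 0 mm in its frame)
- carrier_a_handle (a point): Middle of the top of carrier_a's white handle plate (0, 0, 36 mm in its frame): 12 thick (x), 50 wide (y), upright from the plate's top (z = 6) to z = 36; pinch it across the 12 mm
- carrier_a_notch (a point): Middle of carrier_a's notch at the plate's top (61, 26, 6 mm in its frame): 16 wide, 14 deep from the rear edge
- carrier_b: The wrong carrier: same in all but its notch, which is on its right (centred y = -26), so that the rib would hold it up. Stays on the stand
- vial: Amber vial with blue cap standing on the photometer's deck to the right of the bay, 26 mm across, 50 high; origin at its underside. Leave
- vial_2: Smaller amber vial with white cap standing on the deck behind the bay, 22 mm across, 45 high; origin at its underside. Leave
- wash_0: White wash bottle with red cap behind the stand, 52 mm across, 150 high; origin at its underside. Leave
- wash_1: Second white wash bottle behind the stand, same size. Leave
- cuvette_box: Clear divided box in front of the stand, 60 x 90 x 32 mm; origin at its underside. Leave
- forceps: Steel forceps lying in front of the stand, 145 mm long, 6 high. Leave
- water: Water bottle at the left of the bench, 62 mm across, 200 high; origin at its underside. Leave
- tip_box: White and blue pipette tip box at the right of the bench, 85 x 120 x 57 mm; origin at its underside. Leave
Things that resemble listed ones, but are neither listed nor needed, are in the scene too. Leave any pink or turquoise look-alike of the carrier_a alone.

How it is judged:
On the way, in this order (a step that is already met when the one before it is completed fails the run):
1. carrier_a, still tilted, has its front edge hooked under the metal lip (x of carrier_a_front in the frame of lip_edge below -0.003 m and z of carrier_a_front in the frame of lip_edge between -0.013 and 0 m and y of carrier_a in the frame of bay_floor between -0.006 and 0.006 m and angle between carrier_a's own z axis and vertical above 0.12 rad), for 0.1 s.
2. carrier_a lies flat in the bay and the clip has snapped over its rear edge, the hood still open (z of carrier_a in the frame of bay_floor between -0.002 and 0.002 m and x of carrier_a in the frame of bay_floor between -0.0035 and 0.0035 m and y of carrier_a in the frame of bay_floor between -0.0045 and 0.0045 m and angle between the z axis of carrier_a and the z axis of bay_floor, either way round below 0.025 rad and angle between the x axis of carrier_a and the x axis of bay_floor, either way round below 0.06 rad and value of joint clip below 0.15 rad and value of joint hood above 0.5 rad), for 0.2 s.
At the end, for the whole second after the job is handed in: carrier_a flat on the bay floor under lip and clip (origin within 3.5 mm in x, 4.5 in y, 2 in height of the floor's middle, level to 0.025 rad), clip under 0.15 rad, hood under 0.06 rad, at rest; carrier_b within 15 mm and bystanders within 30 mm of their start (z of carrier_a in the frame of bay_floor between -0.002 and 0.002 m and x of carrier_a in the frame of bay_floor between -0.0035 and 0.0035 m and y of carrier_a in the frame of bay_floor between -0.0045 and 0.0045 m and angle between the z axis of carrier_a and the z axis of bay_floor, either way round below 0.025 rad and angle between the x axis of carrier_a and the x axis of bay_floor, either way round below 0.06 rad and value of joint clip below 0.15 rad and value of joint hood below 0.06 rad and linear speed of carrier_a below 0.02 m/s and distance of carrier_b from where it was at the start of the episode below 0.015 m and distance of each of vial, vial_2, wash_0, wash_1, cuvette_box, forceps, water, tip_box from where it was at the start of the episode below 0.03 m); the robot touches nothing.
It fails at once if the other carrier is moved from the stand (more than 30 mm) (distance of carrier_b from where it was at the start of the episode above 0.03 m).
It fails at once if a bottle or vial is knocked over (angle between any of vial, vial_2, wash_0, wash_1, water's own z axis and vertical above 0.6 rad).
It fails at once if a bystander is shoved more than 50 mm (distance of any of vial, vial_2, wash_0, wash_1, cuvette_box, forceps, water, tip_box from where it was at the start of the episode above 0.05 m).
It also fails if it takes over 58 s, if anything falls off the work surface, if the arm or the gripper's body presses on something with over 40 N, if the wrist force passes 120 N, or if a joint passes its speed limit or range.

## Working session

There is one attempt and no reset: what is moved stays moved. The work goes in short steps, Python scripts to look and compute and a shell command to move; the robot and the scene stay as the last step left them, time stands still between calls to the robot, and variables do not carry over. Pictures are saved under pics/ and viewed, about 8 in all and at most 12, crops included, and the job is handed in when it is done.

```bash
mkdir -p pics; cat > h.py <<'E'
import numpy as np, cv2
from station import telemetry, grab_frame, arm, regions_of, pinpoint
def ray(f,uv):
    d=np.array([(uv[0]-f["cx"])/f["fx"],(uv[1]-f["cy"])/f["fy"],1.])
    R=np.array(f["R"]);return -R.T@np.array(f["t"]), R.T@d
def tri(obs):
    A=np.zeros((3,3));b=np.zeros(3)
    for f,uv in obs:
        c,d=ray(f,uv);d=d/np.linalg.norm(d);P=np.eye(3)-np.outer(d,d);A+=P;b+=P@c
    X=np.linalg.solve(A,b);return X
def proj(f,X):
    p=np.array(f["R"])@np.array(X)+np.array(f["t"]);return np.array([f["fx"]*p[0]/p[2]+f["cx"],f["fy"]*p[1]/p[2]+f["cy"]])
def onz(f,uv,z):
    c,d=ray(f,uv);return c+d*(z-c[2])/d[2]
def save(f,n,box=None,s=1):
    im=cv2.cvtColor(f["pixels"],cv2.COLOR_RGB2BGR)
    if box: im=im[box[1]:box[3],box[0]:box[2]]
    cv2.imwrite("pics/"+n,cv2.resize(im,None,fx=s,fy=s,interpolation=cv2.INTER_CUBIC))
E
python3 - <<'E'
from h import *
np.set_printoptions(precision=3,suppress=True)
for c in("top","side"):
    f=grab_frame(c);save(f,c+"0.png")
    C,_=ray(f,(0,0));print(c,C,f["fx"])
    for n in "carrier_a carrier_a_handle carrier_a_notch carrier_a_front coding_rib lip_edge bay_floor clip_toe hood_hinge hood_edge reader stand vial wash_0".split():
        print(n,[(np.round(d["location"],1).tolist(),round(d["p"],2)) for d in pinpoint(c,n)][:5])
E
```

```text
top [ 0.429 -0.008  1.534] 458.77080456998516
carrier_a [([449.0, 162.6], 0.93), ([363.6, 181.2], 0.92), ([421.9, 270.7], 0.68), ([403.0, 180.6], 0.57), ([153.5, 228.5], 0.55)]
carrier_a_handle [([426.5, 269.4], 0.96), ([456.6, 158.0], 0.82), ([408.0, 185.1], 0.78), ([247.9, 186.8], 0.6)]
carrier_a_notch [([430.7, 162.9], 0.87), ([397.7, 164.0], 0.68)]
carrier_a_front [([418.0, 290.9], 0.69), ([473.7, 167.6], 0.61)]
coding_rib [([235.6, 149.4], 0.87)]
lip_edge [([251.7, 187.5], 0.89)]
bay_floor [([244.4, 165.4], 0.9), ([237.2, 150.8], 0.71), ([407.7, 141.6], 0.35)]
clip_toe [([406.4, 143.6], 0.68), ([246.8, 145.1], 0.55)]
hood_hinge []
hood_edge [([211.1, 165.8], 0.64)]
reader [([248.0, 187.3], 0.62)]
stand [([384.7, 192.1], 0.76), ([367.1, 181.2], 0.32)]
vial [([266.7, 132.7], 0.41), ([275.3, 160.1], 0.38)]
wash_0 [([367.7, 150.2], 0.76), ([406.3, 143.5], 0.53)]
side [0.148 1.056 1.421] 468.41135825889626
carrier_a [([398.1, 164.0], 0.95), ([330.3, 153.1], 0.78), ([322.0, 169.1], 0.74), ([329.9, 130.1], 0.53)]
carrier_a_handle [([398.0, 157.2], 0.86), ([333.3, 144.6], 0.75), ([326.2, 124.6], 0.51), ([298.9, 151.0], 0.29)]
carrier_a_notch [([384.8, 166.5], 0.85), ([320.3, 141.4], 0.69), ([319.7, 150.1], 0.59)]
carrier_a_front [([416.1, 169.9], 0.82), ([345.4, 161.2], 0.73), ([339.7, 121.8], 0.73), ([331.1, 152.5], 0.61)]
coding_rib [([251.4, 237.1], 0.55)]
lip_edge [([293.6, 238.8], 0.91), ([324.1, 169.7], 0.51), ([391.2, 133.9], 0.15)]
bay_floor [([272.1, 235.4], 0.57), ([252.3, 216.8], 0.27)]
clip_toe []
hood_hinge []
hood_edge [([263.8, 238.6], 0.94), ([287.8, 258.1], 0.37)]
reader [([286.9, 257.2], 0.62)]
stand [([334.9, 171.4], 0.77)]
vial [([330.2, 151.3], 0.62), ([279.0, 214.0], 0.46), ([253.0, 215.6], 0.36)]
wash_0 [([300.8, 151.0], 0.78), ([295.4, 173.0], 0.55)]
```

```bash
python3 - <<'E'
import cv2,numpy as np
a=cv2.imread("pics/top0.png")[90:330,130:530];b=cv2.imread("pics/side0.png")[80:320,130:530]
o=np.vstack([cv2.resize(x,(500,300),interpolation=cv2.INTER_CUBIC) for x in(a,b)])
cv2.imwrite("pics/v1.png",o)
E
```

```text
(no output)
```

View pics/v1.png

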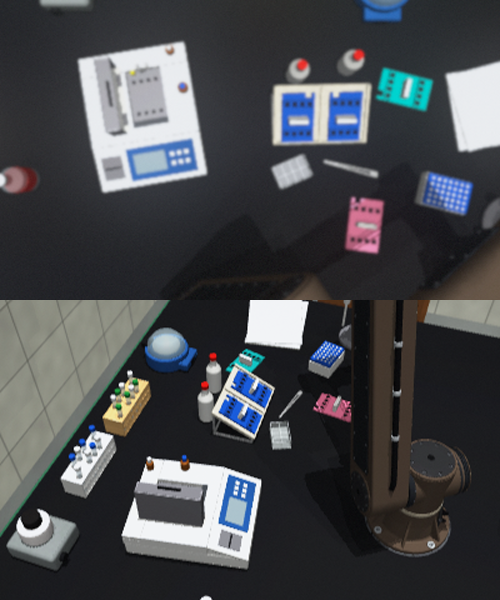

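The top view shows these candidates:
- blue carriers on the stand at about (368,184) and (410,184)
- pink look-alike at (422,270)
- turquoise look-alike at (454,162)

The tip box at (486,243) is not a carrier. I'll choose between the two blue ones by notch side, from a close wrist view.

```bash
python3 -m inch '1 2 5 5 0 0 0; 1 5 10 10 0 0 0; 1 7 15 15 0 0 0; 1 9 21 17 0 0 0; 1 11 27 18 0 0 0; 1 13 33 18 0 0 0; 1 14 38 18 0 0 0; 1 15 42 18 0 0 0; 1 15 42 18 0 0 0'; python3 - <<'E'
from h import *
np.set_printoptions(precision=3,suppress=True)
s=telemetry.get_state();print(s["eef_pos"],s["ee_rot"],s["t"])
f=grab_frame("wrist");C,_=ray(f,(0,0));print(C,np.array(f["R"])[2],f["fx"])
save(f,"w1.png")
for n in "carrier_a carrier_a_handle carrier_a_notch carrier_a_front stand".split():
    print(n,[(np.round(d["location"],1).tolist(),round(d["p"],2)) for d in pinpoint("wrist",n)][:5])
E
```

```text
t: 2.62
eef_pos: [0.3578, -0.2191, 0.4074]
ee_rot: [3.139, 0.001, 1.889]
force: [-0.9, 0.2, 0.8]
width: 0.0879
[ 0.358 -0.219  0.407] [3.139 0.001 1.889] 2.625
[ 0.283 -0.243  0.565] [ 0.281  0.091 -0.955] 301.2710916919286
carrier_a [([230.6, 249.8], 0.96), ([250.8, 89.4], 0.95), ([148.6, 246.2], 0.75)]
carrier_a_handle [([240.5, 87.7], 0.79), ([233.5, 250.7], 0.63)]
carrier_a_notch [([181.8, 252.7], 0.88), ([245.6, 129.2], 0.62)]
carrier_a_front [([119.4, 230.6], 0.68), ([242.6, 218.7], 0.63), ([233.7, 254.4], 0.3), ([272.1, 235.3], 0.2)]
stand [([272.2, 238.9], 0.76), ([326.2, 195.8], 0.56)]
```

View pics/w1.png

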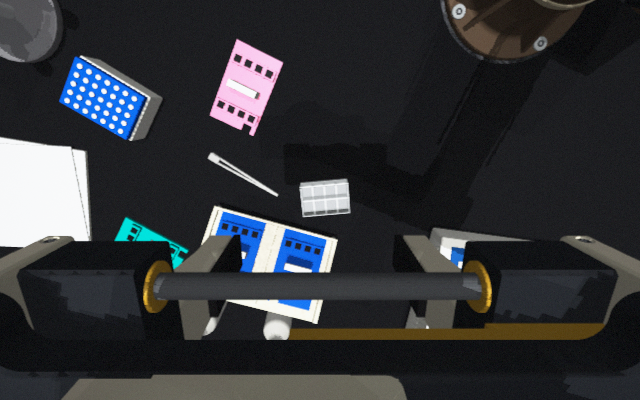

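The wrist camera faces the base, with blue carriers at (242,235) and (297,262) partly hidden by the gripper. I'll turn the tool to the grasp yaw, move over the stand and look again.

```bash
python3 -m inch '1 2 1 0 0 0 10; 1 4 2 0 0 0 20; 1 6 2 0 0 0 30; 1 8 2 0 0 0 40; 1 10 3 0 0 0 50; 1 13 3 0 0 0 60; 1 14 3 0 0 0 70; 1 14 3 0 0 0 72; 1 14 3 0 0 0 72'; python3 - <<'E'
from h import *
np.set_printoptions(precision=3,suppress=True)
s=telemetry.get_state();print(s["eef_pos"],s["ee_rot"],s["t"],s["q"])
f=grab_frame("wrist");C,_=ray(f,(0,0));print(C,np.array(f["R"])[2],f["fx"])
save(f,"w2.png")
for n in "carrier_a carrier_a_handle carrier_a_notch carrier_a_front stand".split():
    print(n,[(np.round(d["location"],1).tolist(),round(d["p"],2)) for d in pinpoint("wrist",n)][:5])
E
```

```text
t: 4.05
eef_pos: [0.4961, -0.1945, 0.4062]
ee_rot: [-3.141, -0.001, 3.133]
force: [-1.8, 0.5, -0.3]
width: 0.0875
[ 0.496 -0.194  0.406] [-3.141 -0.001  3.133] 4.05 [-0.005  0.057  0.023  0.001 -1.538 -0.004]
[ 0.497 -0.272  0.564] [ 0.003  0.291 -0.957] 301.2710916919286
carrier_a [([261.9, 81.5], 0.8), ([436.5, 47.1], 0.71), ([268.0, 161.3], 0.6)]
carrier_a_handle [([271.7, 79.0], 0.85), ([442.2, 42.8], 0.64)]
carrier_a_notch [([223.4, 14.7], 0.81), ([397.0, 58.8], 0.66), ([228.0, 98.5], 0.58)]
carrier_a_front [([472.5, 48.4], 0.82), ([301.0, 79.8], 0.65)]
stand [([284.9, 122.1], 0.55)]
```

View pics/w2.png

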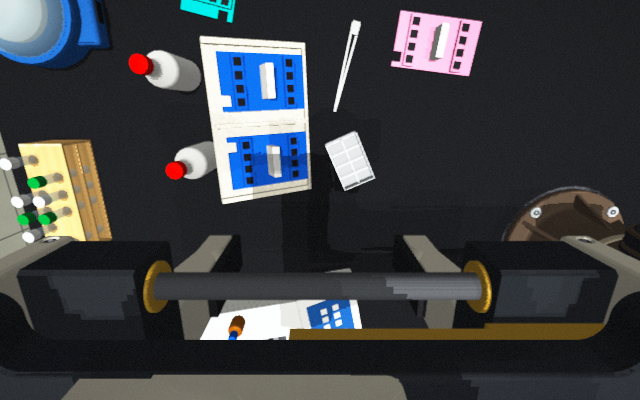

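In this view left is +x and down is +y. The upper blue carrier (262,81) has its white notch gap at (224,101), on the rear edge towards +y, so that is carrier_a. The lower one has its gap at (232,145), towards -y, so that is carrier_b. I'll check with a close crop and fit the pose.

```bash
cat >> h.py <<'E'
from scipy.optimize import least_squares
from scipy.spatial.transform import Rotation as Rot
def bluequad(f,box,lo=(100,120,60),hi=(125,255,255)):
    hsv=cv2.cvtColor(f["pixels"],cv2.COLOR_RGB2HSV);m=cv2.inRange(hsv,lo,hi)
    k=np.zeros_like(m);k[box[1]:box[3],box[0]:box[2]]=255;m&=k
    n,l,st,_=cv2.connectedComponentsWithStats(m);
    m=((l>0)&(st[l,4]>15)).astype(np.uint8)
    pts=np.argwhere(m)[:,::-1].astype(np.int32)
    return cv2.approxPolyN(cv2.convexHull(pts.reshape(-1,1,2)),4).reshape(-1,2).astype(float)
def R_of(yaw,pitch): return Rot.from_euler("ZY",[yaw,-pitch]).as_matrix()  # +pitch: +x end raised
CORN=np.array([[68,42,6],[68,-42,6],[-68,-42,6],[-68,42,6]])/1000
def fitq(f,q,x0,pitch=np.radians(28),M=CORN):
    # x0: x,y,z,yaw
    def res(p):
        P=np.array([proj(f,R_of(p[3],pitch)@c+p[:3]) for c in M])
        o=[q[np.argmin(np.linalg.norm(q-u,axis=1))] for u in P]
        return np.r_[(P-np.array(o)).ravel(),(p[2]-x0[2])/0.002]
    r=least_squares(res,x0,x_scale=[.01,.01,.01,.1]);return r.x,np.round(r.fun,1)
E
python3 - <<'E'
from h import *
np.set_printoptions(precision=4,suppress=True)
f=grab_frame("wrist");save(f,"w3.png",(190,25,320,215),3)
for nm,box,y in(("a",(190,40,320,118),-.275),("b",(190,128,320,205),-.15)):
    q=bluequad(f,box);print(nm,q.tolist());
    print(*fitq(f,q,[.49,y,.055,0.]))
E
```

```text
a [[224.0, 111.0], [216.0, 50.0], [302.0, 54.0], [305.0, 108.0]]
[ 0.5158 -0.3101  0.0165  0.1195] [-30.9   5.1 -36.9   3.4  37.1  -0.3  38.9  -4.2 -19.2]
b [[233.0, 188.0], [227.0, 136.0], [306.0, 131.0], [308.0, 178.0]]
[ 0.5449 -0.1646  0.0438 -0.8051] [ 12.3 -20.2 -25.    0.   23.6  -2.3  -8.3  27.6  -5.6]
```

View pics/w3.png

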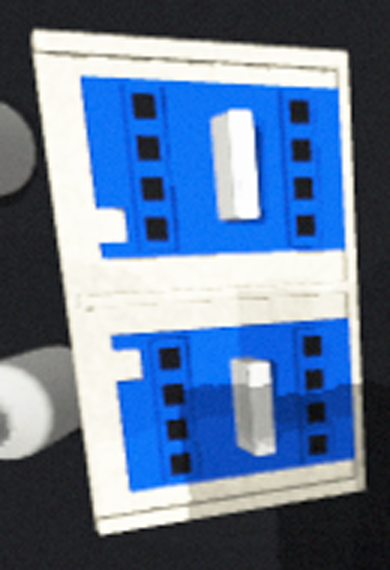

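```bash
sed -i 's/o=\[q\[np.argmin.*$/o=q/' h.py; python3 - <<'E'
from h import *
np.set_printoptions(precision=4,suppress=True)
f=grab_frame("wrist")
for nm,box,y in(("a",(190,40,320,118),-.275),("b",(190,128,320,205),-.15)):
    q=bluequad(f,box)
    p,r=fitq(f,q,[.5,y,.057,0.]);print(nm,p,r)
    for h in((0,0,.036),):print(proj(f,R_of(p[3],np.radians(28))@h+p[:3]))
    R=R_of(p[3],np.radians(28)); print("front",R@[-.068,0,0]+p[:3])
E
```

```text
a [ 0.5821 -0.3091  0.0566  0.0337] [-0.4  0.4 -0.  -0.1  0.4 -0.2  0.1 -0.1 -0.2]
[270.9834  79.6783]
front [ 0.5221 -0.3111  0.0247]
b [ 0.5782 -0.1881  0.0566  0.0265] [-0.1 -0.2 -0.3  0.1  0.2 -0.6  0.2  0.7 -0.2]
[277.2152 161.0836]
front [ 0.5182 -0.1897  0.0247]
```

The crop confirms it. The upper carrier (gap on its +y side) is carrier_a, and the pose fit is within 0.5 px. Next I'll measure the reader before carrying anything.

```bash
python3 - <<'E'
from h import *
np.set_printoptions(precision=3,suppress=True)
t=grab_frame("top");s=grab_frame("side")
print("lip",onz(t,(251.7,187.5),.09),onz(s,(293.6,238.8),.09),tri([(t,(251.7,187.5)),(s,(293.6,238.8))]))
print("rib",onz(t,(235.6,149.4),.093),onz(s,(251.4,237.1),.093))
print("bay",onz(t,(244.4,165.4),.08),onz(s,(272.1,235.4),.08))
print("hoodedge",tri([(t,(211.1,165.8)),(s,(263.8,238.6))]))
print("reader outline", bool(regions_of("top","reader")) and regions_of("top","reader")[0]["bbox"])
E
```

```text
lip [0.558 0.18  0.09 ] [0.553 0.185 0.09 ] [0.557 0.18  0.083]
rib [0.678 0.232 0.093] [0.694 0.228 0.093]
bay [0.629 0.205 0.08 ] [0.633 0.189 0.08 ]
hoodedge [0.611 0.285 0.197]
reader outline [194.4, 123.7, 286.1, 244.1]
```

```bash
python3 -m inch '1 2 6 0 0 0 3; 1 4 12 0 0 0 6; 1 6 18 0 0 0 9; 1 8 24 0 0 0 10; 1 10 30 0 0 0 10; 1 12 35 0 0 0 10; 1 12 37 0 0 0 10; 1 12 37 0 0 0 10'; python3 - <<'E'
from h import *
np.set_printoptions(precision=3,suppress=True)
s=telemetry.get_state();print(s["eef_pos"],s["ee_rot"],s["t"],s["q"])
f=grab_frame("wrist");save(f,"w4.png")
for n in "coding_rib lip_edge bay_floor clip_toe reader hood_edge hood_hinge vial".split():
    print(n,[(np.round(d["location"],1).tolist(),round(d["p"],2)) for d in pinpoint("wrist",n)][:3])
E
```

```text
t: 5.65
eef_pos: [0.6166, 0.178, 0.4055]
ee_rot: [-3.14, -0.001, -2.97]
force: [0.3, 0.4, 1.3]
width: 0.0873
[0.617 0.178 0.406] [-3.14  -0.001 -2.97 ] 5.65 [ 0.585  0.251  0.255  0.001 -1.577 -0.413]
coding_rib [([272.0, 185.9], 0.63)]
lip_edge [([347.6, 170.3], 0.8)]
bay_floor [([307.0, 167.2], 0.76), ([307.0, 107.6], 0.45)]
clip_toe [([270.6, 169.3], 0.66), ([271.9, 188.3], 0.46)]
reader [([338.3, 168.4], 0.96)]
hood_edge [([339.9, 167.1], 0.71), ([306.7, 255.7], 0.61), ([306.8, 106.6], 0.17)]
hood_hinge []
vial [([306.3, 110.9], 0.81), ([239.5, 120.2], 0.61)]
```

View pics/w4.png

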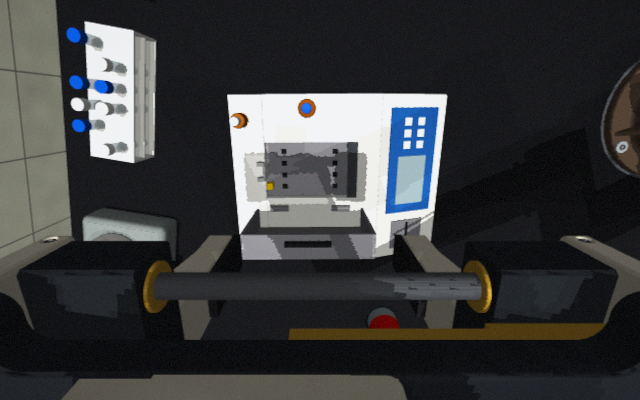

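```bash
python3 - <<'E'
import cv2
im=cv2.imread("pics/w4.png")[85:225,220:420]
cv2.imwrite("pics/w5.png",cv2.resize(im,None,fx=4,fy=4,interpolation=cv2.INTER_CUBIC))
E
```

```text
(no output)
```

View pics/w5.png

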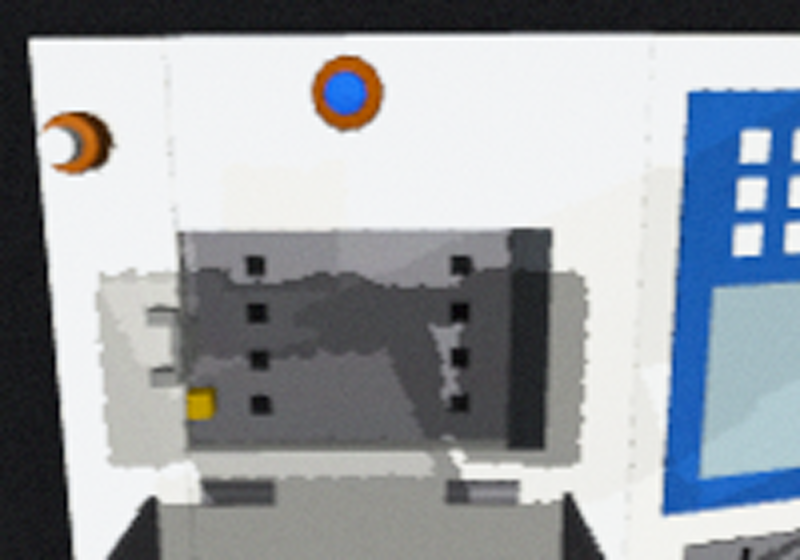

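```bash
python3 - <<'E'
from h import *
np.set_printoptions(precision=4,suppress=True)
f=grab_frame("wrist")
D=[((30,38),(170,-135,95)),((652,38),(-60,-135,95)),((552,228),(-19.5,-64.5,95)),((508,228),(-10.5,-64.5,95)),((545,450),(-19.5,24.5,95)),((508,450),(-10.5,24.5,95)),((178,232),(119.5,-64.5,95)),((215,388),(109.5,1,93)),((215,418),(109.5,11,93))]
uv=np.array([((a[0]+.5)/4-.5+220,(a[1]+.5)/4-.5+85) for a,_ in D]);X=np.array([b for _,b in D])/1000
def T(p,x):return Rot.from_euler("z",p[2]).apply(x)+[p[0],p[1],0]
def res(p):return (np.array([proj(f,y) for y in T(p,X)])-uv).ravel()
r=least_squares(res,[.57,.2,.17],loss="soft_l1");print(r.x,np.degrees(r.x[2]));print(res(r.x).reshape(-1,2).round(1).tolist())
print("bay_floor",T(r.x,np.array([.05,-.02,.08])),"lip",T(r.x,np.array([-.0105,-.02,.09])))
tp=grab_frame("top");print(proj(tp,T(r.x,np.array([-.0105,-.02,.09]))),"net 251.7,187.5", proj(tp,T(r.x,np.array([.1095,.006,.093]))),"net 235.6,149.4")
hp=[(306.7,255.7)]
E
```

```text
[0.5738 0.2077 0.1749] 10.023692290899644
[[0.2, 0.1], [0.6, -0.9], [-3.3, 0.1], [1.9, 0.2], [-3.2, -0.1], [0.6, -0.1], [0.1, -0.3], [-0.4, 1.5], [-0.1, 0.0]]
bay_floor [0.6265 0.1967 0.08  ] lip [0.567  0.1861 0.09  ]
[249.7562 184.685 ] net 251.7,187.5 [235.3848 148.6741] net 235.6,149.4
```

Reader yaw is 10.0° and the bay floor is at about (0.627, 0.197). The hood is up on the left, at the bottom of the picture. Now I'll go to carrier_a and tilt the tool to match it.

```bash
python3 -m inch '1 -1 -6 0 0 0 -2; 1 -2 -12 0 0 0 -4; 0.6 -3 -18 0 0 0 -6; 0.4 -4 -24 -3 0 0 -8; 0.25 -5 -29 -7 0 0 -8.3; 0.25 -6 -34 -10 0 0 -8.3; 0.25 -7 -39 -13 0 0 -8.3; 0.25 -7.7 -44 -16 0 0 -8.3; 0.25 -7.7 -48 -19 0 0 -8.3; 0.25 -7.7 -48.8 -20 0 0 -8.3; 0.25 -7.7 -48.8 -20 0 0 -8.3'; python3 -m inch '0.25 0 0 -1 0.3 -10 0; 0.25 0 0 -2 0.6 -20 0; 0.25 0 0 -3 0.9 -27.9 0; 0.25 0 0 -4 0.9 -27.9 0; 0.25 0 0 -4 0.9 -27.9 0'; cat >> h.py <<'E'
def carrier_target(p,off,pitch=np.radians(28)):
    R=R_of(p[3],pitch);X=R@np.array(off)+p[:3];s=telemetry.get_state()
    F=np.diag([-1.,1,-1]);Rn=Rot.from_euler("xyz",s["ee_rot"])
    rv=(Rot.from_matrix(R@F)*Rn.inv()).as_rotvec(degrees=True)
    return (X-s["eef_pos"])*100,rv
E
python3 - <<'E'
from h import *
np.set_printoptions(precision=3,suppress=True)
s=telemetry.get_state();print(s["t"],s["q"])
f=grab_frame("wrist");save(f,"w6.png")
print(carrier_target([.582,-.309,.0566,.0325],[0,0,.010]))
print(carrier_target([.582,-.309,.0566,.0325],[0,0,.08]))
p=np.array([.582,-.309,.0566]);print(proj(f,p+R_of(.0325,np.radians(28))@[0,0,.036]),pinpoint("wrist","carrier_a_handle"))
E
```

```text
t: 7.58
eef_pos: [0.5392, -0.3122, 0.2058]
ee_rot: [-3.141, -0.001, -3.118]
force: [-0.4, -0.6, 0.5]
width: 0.0225
t: 8.2
eef_pos: [0.5399, -0.3117, 0.1668]
ee_rot: [3.137, 0.486, -3.118]
force: [0.4, 0.0, 0.9]
width: 0.0217
8.2 [-0.329  0.139 -0.416 -0.307 -0.579  0.575]
(array([  3.689,   0.274, -10.154]), array([-0.186, -0.161,  0.375]))
(array([ 0.404,  0.167, -3.974]), array([-0.186, -0.161,  0.375]))
[335.41  205.516] [{'location': [338.9, 203.6], 'p': 0.96}]
```

View pics/w6.png

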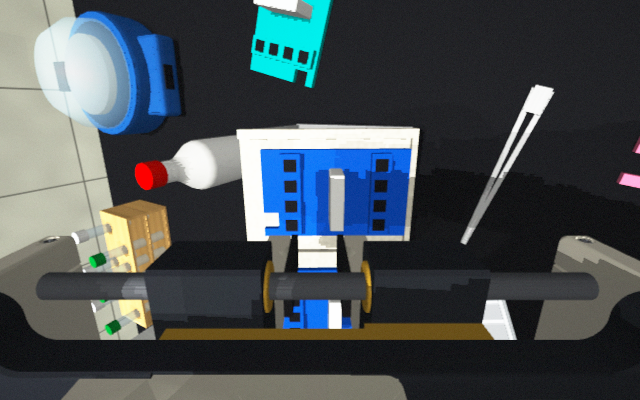

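The handle shows at (338,203), where I predicted (335,206), and the tool is aligned. I'll refit from this closer view, then descend.

```bash
python3 - <<'E'
from h import *
np.set_printoptions(precision=4,suppress=True)
f=grab_frame("wrist")
q=bluequad(f,(245,140,425,238));print(q.tolist())
i=lambda a,b:q[np.argmin(q@[a,b])]
Q=np.array([i(1,-1),i(1,1),i(-1,1),i(-1,-1)])
for pit in(27,28,29):
    p,r=fitq(f,Q,[.582,-.309,.0566,.03],np.radians(pit));print(pit,p,r)
    print(carrier_target(p,[0,0,.010],np.radians(pit)),carrier_target(p,[0,0,.05],np.radians(pit))[0])
E
```

```text
[[404.0, 235.0], [266.0, 235.0], [261.0, 149.0], [412.0, 149.0]]
27 [ 0.582  -0.3099  0.0537  0.0279] [-0.6 -0.1 -0.6 -0.   0.3 -0.2  0.6  0.4 -1.4]
(array([  3.6988,   0.1836, -10.4065]), array([-0.2168,  0.8427,  0.1104])) [ 1.8835  0.1329 -6.8425]
28 [ 0.5818 -0.31    0.0538  0.0241] [-0.7  0.2 -0.5 -0.1  0.5 -0.1  0.4  0.1 -1.4]
(array([  3.6605,   0.1793, -10.4068]), array([-0.1901, -0.1566, -0.1072])) [ 1.7831  0.134  -6.875 ]
29 [ 0.5816 -0.3101  0.0539  0.0203] [-0.8  0.5 -0.3 -0.2  0.6 -0.   0.2 -0.1 -1.3]
(array([  3.6207,   0.1739, -10.404 ]), array([-0.1672, -1.156 , -0.3269])) [ 1.6819  0.1345 -6.9055]
```

```bash
python3 -m inch '0.25 0.4 0.2 -4 0 0 0; 0.25 1.7 0.2 -6.5 0 0 0; 0.25 2.7 0.2 -8.4 0 0 0; 0.25 3.5 0.2 -9.9 0 0 0; 0.25 3.6 0.2 -10.2 0 0 0; 0.25 3.6 0.2 -10.2 0 0 0; 0 3.6 0.2 -10.2 0 0 0; 0 3.6 0.2 -10.2 0 0 0; 0 3.6 0.2 -10.2 0 0 0' 35
```

```text
t: 9.48
eef_pos: [0.5763, -0.31, 0.0655]
ee_rot: [3.138, 0.487, -3.117]
force: [-5.7, 1.7, 5.7]
width: 0.0118
```

```bash
python3 -m inch '0 -0.5 0 1 0 0 0; 0 -1.2 0 2.2 0 0 0; 0 -2 0 4 0 0 0; 0 -2 0 8 0 0 0; 0 -2 0 13 0 0 0; 0 -2 0 18 0 0 0; 0 -2 0 20 0 0 0'; cat >> h.py <<'E'
RD=[.5742,.2077,.1749]
def bay_target(fx,zf,th,y=0.,c=.0113,cx=0.,RD=RD):
    """front lower edge at fx (lip frame x), zf above bay floor, y off bay middle, tilt th deg, mm"""
    Rz=Rot.from_euler("z",RD[2]).as_matrix();Rt=R_of(0,np.radians(th))
    fr=np.array([-.0105+fx/1000,-.02+y/1000,.08+zf/1000])
    tcp=Rz@(fr+Rt@np.array([.068+cx,0,c]))+[RD[0],RD[1],0]
    s=telemetry.get_state();F=np.diag([-1.,1,-1]);Rn=Rot.from_euler("xyz",s["ee_rot"])
    return (tcp-s["eef_pos"])*100,(Rot.from_matrix(Rz@Rt@F)*Rn.inv()).as_rotvec(degrees=True)
E
python3 - <<'E'
from h import *
np.set_printoptions(precision=2,suppress=True)
print(telemetry.get_state()["width"],*bay_target(4,90,13))
E
```

```text
t: 10.35
eef_pos: [0.5566, -0.3106, 0.2712]
ee_rot: [-3.141, 0.492, -3.116]
force: [-1.1, -0.1, -2.1]
width: 0.0115
0.011507732190268806 [ 7.75 50.86 -7.49] [-1.52 15.15  8.49]
```

```bash
python3 -m inch '0 0 5 0 0 1.5 1; 0 0.5 10 0 0 3 2; 0 1 15 0 -0.5 6 3; 0 2 20 0 -0.8 8 4; 0 3 26 0 -1 10 5.5; 0 4.5 32 -1 -1.2 12 7; 0 6 38 -3 -1.4 14 8; 0 7 44 -5 -1.5 15.2 8.5; 0 7.7 49 -7 -1.5 15.2 8.5; 0 7.8 50.9 -7.5 -1.5 15.2 8.5; 0 7.8 50.9 -7.5 -1.5 15.2 8.5'; python3 - <<'E'
from h import *
np.set_printoptions(precision=2,suppress=True)
print(telemetry.get_state()["width"],*bay_target(4,90,13))
f=grab_frame("wrist");save(f,"w7.png",(160,60,480,260),2.5)
E
```

```text
t: 11.72
eef_pos: [0.6342, 0.1991, 0.1965]
ee_rot: [-3.142, 0.226, -2.965]
force: [0.0, -0.2, -1.3]
width: 0.0117
0.01170446938223037 [-0.02 -0.12 -0.02] [ 0.01 -0.06 -0.09]
```

View pics/w7.png

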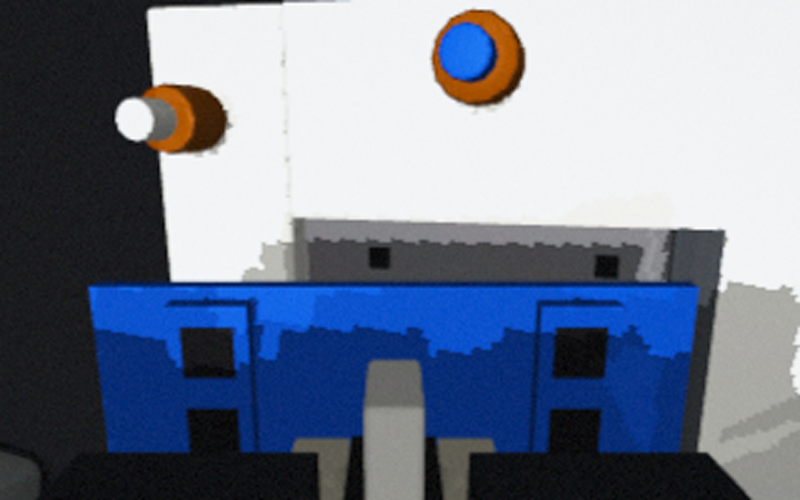

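The view shows the carrier's right edge from (90,286) to (698,284) in the crop, and the bay's right edge from (295,218) to the lip rear at (672,229). I'll check both against the predictions.

```bash
cat > chk.py <<'E'
from h import *
np.set_printoptions(precision=4,suppress=True)
def crop2px(a,o,s): return np.array([(a[0]+.5)/s-.5+o[0],(a[1]+.5)/s-.5+o[1]])
def run(f,car,rd,ts):
    s=telemetry.get_state();Rn=Rot.from_euler("xyz",s["ee_rot"]).as_matrix()@np.diag([-1.,1,-1]);t=np.array(s["eef_pos"])
    # carrier in hand: origin = tcp + Rn@(-cx, dy, -c)
    def rc(p): return np.r_[np.concatenate([proj(f,t+Rn@(np.array(X)/1000-[p[0],p[1],p[2]]))-u for u,X in car]),(p[2]-.0113)/.001]
    r=least_squares(rc,[0,0,.0113]);print("carrier cx,y,c",r.x,r.fun.round(1))
    def rr(p): return np.r_[np.concatenate([proj(f,Rot.from_euler("z",p[2]).apply(np.array(X)/1000)+[p[0],p[1],0])-u for u,X in rd]),(p[2]-.1749)/.01]
    q=least_squares(rr,RD);print("reader",q.x,q.fun.round(1))
    return r.x,q.x
E
python3 - <<'E'
from chk import *
f=grab_frame("wrist");g=lambda *a:crop2px(a,(160,60),2.5)
c,r=run(f,[(g(90,286),(68,-42,6)),(g(698,284),(-68,-42,6))],
 [(g(150,10),(170,-135,95)),(g(295,218),(119.5,-64.5,95)),(g(672,229),(-10.5,-64.5,95))],0)
E
```

```text
carrier cx,y,c [-0.001  -0.0004  0.0125] [-0.8 -0.4  0.8  0.6  1.2]
reader [0.5737 0.2092 0.1752] [-1.3 -0.5 -0.8  0.3  1.7  0.6  0. ]
```

```bash
sed -i 's/^RD=.*/RD=[.574,.2085,.175]/; s/c=.0113,cx=0./c=.012,cx=-.001/' h.py; python3 - <<'E'
from h import *
np.set_printoptions(precision=2,suppress=True)
for a in((6,40,13),(6,15,13),(6,2,13),(-5,2,13)):print(a,*bay_target(*a,y=-.4,RD=RD))
E
```

```text
(6, 40, 13) [ 0.03  0.08 -5.06] [-0.04  0.    0.02]
(6, 15, 13) [ 0.03  0.08 -7.56] [-0.04  0.    0.02]
(6, 2, 13) [ 0.03  0.08 -8.86] [-0.04  0.    0.02]
(-5, 2, 13) [-1.06 -0.11 -8.86] [-0.04  0.    0.02]
```

```bash
python3 -m inch '0 0 0.1 -3 0 0 0; 0 0 0.1 -5 0 0 0; 0 0 0.1 -6.5 0 0 0; 0 0 0.1 -7.5 0 0 0; 0 0 0.1 -7.5 0 0 0'; python3 - <<'E'
from h import *
np.set_printoptions(precision=2,suppress=True)
f=grab_frame("wrist");save(f,"w8.png",(160,80,480,260),2.5)
for a in((6,2,13),(-5,2,13)):print(a,*bay_target(*a,y=-.4,RD=RD))
E
```

```text
t: 12.45
eef_pos: [0.6344, 0.1982, 0.1221]
ee_rot: [3.141, 0.227, -2.967]
force: [0.1, 0.3, -1.6]
width: 0.0119
(6, 2, 13) [ 0.  -0.  -1.4] [-0.04  0.02  0.03]
(-5, 2, 13) [-1.08 -0.19 -1.4 ] [-0.04  0.02  0.03]
```

View pics/w8.png

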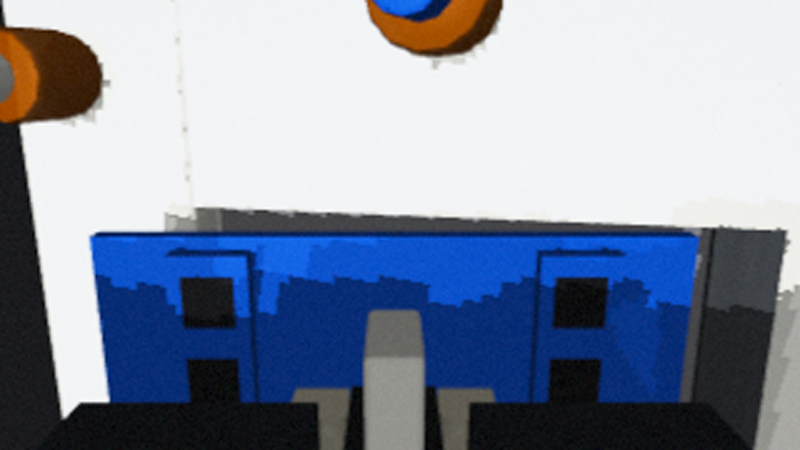

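```bash
python3 - <<'E'
from chk import *
f=grab_frame("wrist");g=lambda *a:crop2px(a,(160,80),2.5)
c,r=run(f,[(g(92,235),(68,-42,6)),(g(697,234),(-68,-42,6))],
 [(g(195,208),(119.5,-64.5,95)),(g(710,228),(-10.5,-64.5,95))],0)
np.set_printoptions(precision=2,suppress=True)
for rd in (RD,r): print(*bay_target(6,2,13,y=c[1]*1e3,c=c[2],cx=c[0],RD=rd),bay_target(-5,2,13,y=c[1]*1e3,c=c[2],cx=c[0],RD=rd)[0])
E
```

```text
carrier cx,y,c [-0.0007  0.0005  0.0129] [-1.1 -0.   1.1  0.3  1.6]
reader [0.5748 0.2103 0.1781] [-1.  -0.1  0.8  0.2  0.3]
[-0.02  0.06 -1.34] [-0.06  0.05  0.02] [-1.11 -0.13 -1.34]
[ 0.06  0.26 -1.34] [-0.06  0.05  0.19] [-1.02  0.06 -1.34]
```

```bash
python3 -m inch '0 0.1 0.2 -0.5 0 0 0; 0 0.1 0.2 -1 0 0 0; 0 0.1 0.2 -1.3 0 0 0; 0 0.1 0.2 -1.3 0 0 0'; python3 -m inch '0 -0.3 -0.05 0 0 0 0; 0 -0.6 -0.1 0 0 0 0; 0 -0.9 -0.15 0 0 0 0; 0 -1.1 -0.2 0 0 0 0; 0 -1.1 -0.2 0 0 0 0'; python3 - <<'E'
from h import *
f=grab_frame("wrist");save(f,"w9.png",(160,80,480,260),2.5)
E
```

```text
t: 13.05
eef_pos: [0.6357, 0.2007, 0.1096]
ee_rot: [3.141, 0.227, -2.967]
force: [0.5, -0.4, -1.8]
width: 0.0116
t: 13.68
eef_pos: [0.6246, 0.1987, 0.1098]
ee_rot: [3.141, 0.227, -2.967]
force: [-0.4, 0.0, -1.6]
width: 0.0115
```

View pics/w9.png

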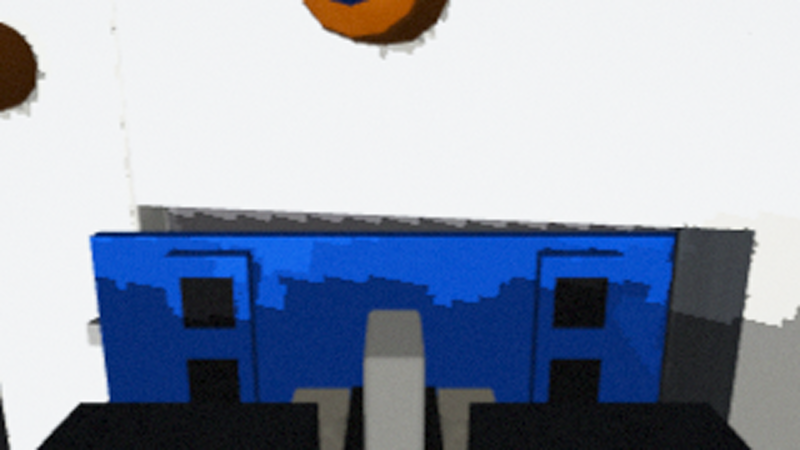

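About 5 mm of the front edge is now hidden under the lip (visible end at 675 where it was 697), and there is no contact force. Next is the swing down.

```bash
sed -i 's/^RD=.*/RD=[.5747,.2098,.176]/' h.py; python3 - <<'E'
from h import *
np.set_printoptions(precision=2,suppress=True)
for a in((-5,2,13),(-6,1.5,9),(-7,1,5),(-7.5,0,0),(-7.5,-2,-0.5)):print(a,*bay_target(*a,y=0.,c=.0125,cx=-.0008,RD=RD))
E
```

```text
(-5, 2, 13) [-0.01 -0.03 -0.05] [-0.04  0.03  0.06]
(-6, 1.5, 9) [ 0.07 -0.02 -0.54] [-0.74  3.97  0.06]
(-7, 1, 5) [ 0.11 -0.01 -1.05] [-1.44  7.9   0.07]
(-7.5, 0, 0) [ 0.19  0.   -1.73] [-2.31 12.83  0.07]
(-7.5, -2, -0.5) [ 0.2   0.   -1.99] [-2.4  13.32  0.07]
```

```bash
python3 -m inch '0 0.05 0 -0.5 -0.7 4 0; 0 0.1 0 -0.8 -1.1 6 0; 0 0.1 0 -1.05 -1.4 7.9 0; 0 0.1 0 -1.05 -1.4 7.9 0'; python3 -m inch '0 0 0 -0.2 -0.3 1.6 0; 0 0.05 0 -0.4 -0.5 3.2 0; 0 0.1 0 -0.6 -0.8 4.6 0; 0 0.1 0 -0.75 -0.9 5.1 0; 0 0.1 0 -0.75 -0.9 5.1 0'; python3 - <<'E'
from h import *
np.set_printoptions(precision=2,suppress=True)
print(bay_target(-7.5,0,0,y=0.,c=.0125,cx=-.0008,RD=RD))
f=grab_frame("wrist");save(f,"w10.png",(160,80,480,260),2.5)
E
```

```text
t: 14.22
eef_pos: [0.6254, 0.1985, 0.0986]
ee_rot: [3.141, 0.086, -2.968]
force: [-3.7, -0.2, -0.5]
width: 0.0117
t: 14.85
eef_pos: [0.6269, 0.1985, 0.0924]
ee_rot: [-3.142, -0.003, -2.967]
force: [-4.7, -2.2, 7.7]
width: 0.0117
(array([-0.02,  0.02,  0.01]), array([ 0.04, -0.19,  0.1 ]))
```

View pics/w10.png

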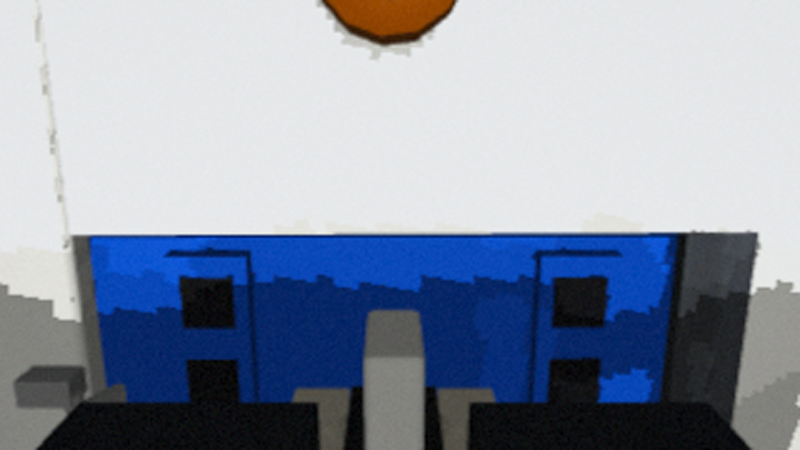

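It looks flat and there is about 8 N of floor contact. I'll press a little harder to be sure of the clip, relax, then release and rise.

```bash
python3 -m inch '0 0 0 -0.2 0 0 0; 0 0 0 -0.3 -0.1 0.7 0; 0 0 0 -0.3 -0.1 0.7 0'; python3 -m inch '0 0 0 0.1 0 -0.5 0; 0.1 0 0 0.1 0 -0.5 0; 0.2 0 0 0.1 0 -0.5 0; 0.25 0 0 0.1 0 -0.5 0; 0.25 0 0 0.1 0 -0.5 0'; python3 -m inch '0.25 0 0 1 0 0 0; 0.25 0 0 3 0 0 0; 0.25 0 0 6 0 0 0; 0.25 0 0 11 0 0 0; 0.25 0 0 16 0 0 0; 0.25 0 0 21 0 0 0; 0.25 0 0 21 0 0 0'; python3 - <<'E'
from h import *
f=grab_frame("wrist");save(f,"w11.png",(200,60,440,240),3.3)
for n in ("clip_toe","carrier_a_handle","carrier_a","hood_edge"): print(n,[(np.round(d["location"],1).tolist(),round(d["p"],2)) for d in pinpoint("wrist",n)][:3])
E
```

```text
t: 15.28
eef_pos: [0.6267, 0.1985, 0.0923]
ee_rot: [3.141, -0.014, -2.966]
force: [-13.2, -2.4, 18.8]
width: 0.0119
t: 15.9
eef_pos: [0.627, 0.1986, 0.0931]
ee_rot: [-3.14, -0.005, -2.966]
force: [-0.1, 0.2, -0.1]
width: 0.0214
t: 16.77
eef_pos: [0.6289, 0.1991, 0.3094]
ee_rot: [3.141, 0.004, -2.966]
force: [0.3, 0.6, -1.0]
width: 0.0223
clip_toe [([272.6, 169.5], 0.53)]
carrier_a_handle [([324.0, 173.4], 0.66)]
carrier_a [([316.5, 169.8], 0.86)]
hood_edge []
```

View pics/w11.png

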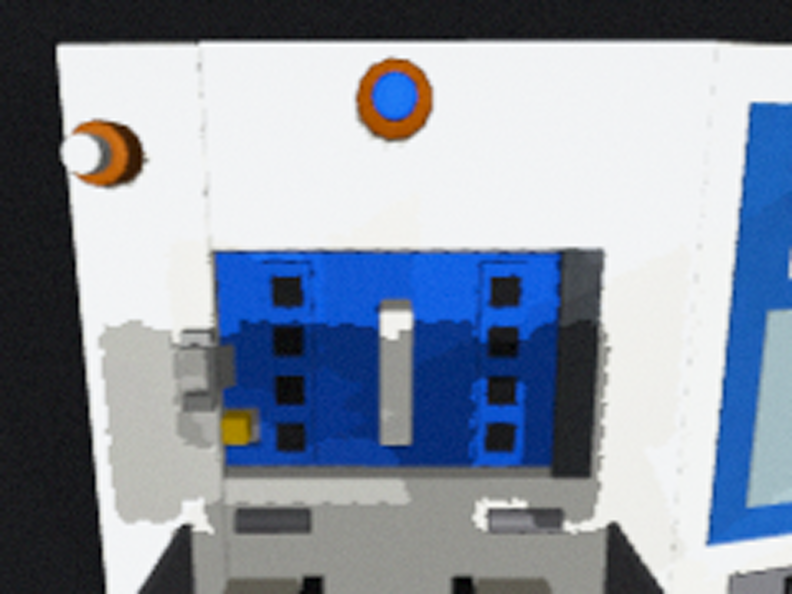

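The carrier is flat in the bay, the rib sits in its notch (235,428), and the clip leaf at (228,365) overlaps the rear edge. Next is the hood angle, from the earlier view and the top and side cameras.

```bash
python3 - <<'E'
from h import *
np.set_printoptions(precision=1,suppress=True)
f=grab_frame("wrist");g=dict(f);s=telemetry.get_state()
g["t"]=np.array(f["t"])-np.array(f["R"])@(np.array([.6166,.178,.4055])-np.array(s["eef_pos"]))
t=grab_frame("top");sd=grab_frame("side")
def W(x): return Rot.from_euler("z",RD[2]).apply(np.array(x)/1000)+[RD[0],RD[1],0]
for ph in(1.5,1.6,1.7,1.8):
    P=[W([50+dx,42+y*np.cos(ph)+z*np.sin(ph),96-y*np.sin(ph)+z*np.cos(ph)]) for dx,y,z in((87,-115,36),(-87,-115,36),(87,-115,0),(-87,-115,0),(0,-115,36))]
    print(ph,[proj(g,p).round(0).tolist() for p in P[:4]],proj(t,P[4]),proj(sd,P[4]),P[4]*1000)
print("obs w4: (242,258)(375,258)(~258,209?) ; top 211.1,165.8; side 263.8,238.6")
for c in("top","side"):print([(d["bbox"],round(d["p"],2)) for d in regions_of(c,"hood")][:2])
E
python3 - <<'E'
import cv2
a=cv2.imread("pics/side0.png")[190:280,220:330]
cv2.imwrite("pics/s1.png",cv2.resize(a,None,fx=5,fy=5,interpolation=cv2.INTER_CUBIC))
E
```

```text
1.5 [[239.0, 258.0], [373.0, 257.0], [237.0, 231.0], [374.0, 231.0]] [209.2 164.9] [262.9 236. ] [611.7 287.3 213.3]
1.6 [[240.0, 265.0], [372.0, 264.0], [238.0, 240.0], [374.0, 239.0]] [205.5 165.8] [262.1 239.6] [609.7 298.6 209.9]
1.7 [[241.0, 270.0], [371.0, 270.0], [238.0, 248.0], [373.0, 247.0]] [202.  166.6] [261.4 243.2] [607.7 309.6 205.4]
1.8 [[243.0, 275.0], [370.0, 275.0], [239.0, 255.0], [373.0, 254.0]] [198.8 167.5] [260.7 247. ] [605.9 320.1 199.8]
obs w4: (242,258)(375,258)(~258,209?) ; top 211.1,165.8; side 263.8,238.6
[]
[([230.3, 206.8, 339.9, 293.1], 0.64), ([237.8, 223.0, 291.9, 258.6], 0.56)]
```

The picture limit is reached. The numbers agree on a hood angle of about 1.5, with the outer edge at world (0.612, 0.288, 0.213). I'll put the closed fingers to the left of the hood.

```bash
python3 -m inch '0 -0.8 4.5 0 0 0 0; 0 -1.6 9 0 0 0 0; 0 -2.4 13.4 0 0 0 0; 0 -2.4 13.4 -1 0 0 0; 0 -2.4 13.4 -5 0 0 0; 0 -2.4 13.4 -9 0 0 0; 0 -2.4 13.4 -11.6 0 0 0; 0 -2.4 13.4 -11.6 0 0 0'; python3 - <<'E'
from h import *
np.set_printoptions(precision=1,suppress=True)
s=telemetry.get_state();Rz=Rot.from_euler("z",RD[2])
print(Rz.inv().apply(np.array(s["eef_pos"])-[RD[0],RD[1],0])*1000)
for ph in(1.5,1.35,1.2,1.05,.9,.75,.6,.45,.3,.15,0.05,0,-.05):
    y=42-95*np.cos(ph)+36*np.sin(ph)+8;z=96+95*np.sin(ph)+36*np.cos(ph)-1
    print(ph,((Rz.apply([.05,y/1000,z/1000])+[RD[0],RD[1],0]-s["eef_pos"])*100))
E
```

```text
t: 18.27
eef_pos: [0.6019, 0.331, 0.1838]
ee_rot: [-3.137, -0.011, -2.967]
force: [0.9, 0.9, 0.4]
width: 0.0004
[ 48.  114.5 183.8]
1.5 [ 0.8 -3.4  0.9]
1.35 [ 1.1 -4.9  1.2]
1.2 [ 1.3 -6.4  1.3]
1.05 [ 1.6 -7.9  1.2]
0.9 [ 1.9 -9.4  0.8]
0.75 [  2.1 -10.7   0.2]
0.6 [  2.3 -12.   -0.5]
0.45 [  2.6 -13.2  -1.5]
0.3 [  2.7 -14.2  -2.6]
0.15 [  2.9 -15.   -3.9]
0.05 [  3.  -15.5  -4.8]
0 [  3.  -15.7  -5.3]
-0.05 [  3.  -15.8  -5.8]
```

```bash
python3 -m inch '0 0.5 -2 0.9 0 0 0; 0 0.8 -3.4 0.9 0 0 0; 0 0.9 -4.2 1.1 0 0 0; 0 1.1 -4.9 1.2 0 0 0; 0 1.3 -6.4 1.3 0 0 0; 0 1.6 -7.9 1.2 0 0 0; 0 1.9 -9.4 0.8 0 0 0; 0 2.1 -10.7 0.2 0 0 0; 0 2.3 -12 -0.5 0 0 0; 0 2.3 -12 -0.5 0 0 0'; python3 - <<'E'
from h import *
np.set_printoptions(precision=1,suppress=True)
s=telemetry.get_state();Rz=Rot.from_euler("z",RD[2]);print(s["moment"])
for ph in(.6,.45,.3,.15,0.05,0,-.05):
    y=42-95*np.cos(ph)+36*np.sin(ph)+8;z=96+95*np.sin(ph)+36*np.cos(ph)-1
    print(ph,((Rz.apply([.05,y/1000,z/1000])+[RD[0],RD[1],0]-s["eef_pos"])*100))
t=grab_frame("side");print([(d["bbox"],round(d["p"],2)) for d in regions_of("side","hood")][:2],pinpoint("side","hood_edge")[:2])
E
```

```text
t: 19.52
eef_pos: [0.6242, 0.2095, 0.1775]
ee_rot: [-3.136, -0.013, -2.969]
force: [-0.4, -0.9, 0.4]
width: 0.0007
[ 0.   0.1 -0. ]
0.6 [0.1 0.1 0.1]
0.45 [ 0.3 -1.  -0.9]
0.3 [ 0.5 -2.1 -2. ]
0.15 [ 0.6 -2.9 -3.3]
0.05 [ 0.7 -3.3 -4.2]
0 [ 0.8 -3.5 -4.6]
-0.05 [ 0.8 -3.7 -5.1]
[([243.1, 211.2, 300.4, 255.9], 0.75), ([290.7, 147.4, 295.7, 152.5], 0.59)] [{'location': [270.0, 212.6], 'p': 0.96}]
```

```bash
python3 -m inch '0 0.3 -1 -0.9 0 0 0; 0 0.5 -2.1 -2 0 0 0; 0 0.6 -2.9 -3.3 0 0 0; 0 0.7 -3.3 -4.2 0 0 0; 0 0.8 -3.5 -4.6 0 0 0; 0 0.8 -3.6 -4.9 0 0 0; 0 0.8 -3.6 -5.1 0 0 0; 0 0.8 -3.6 -5.1 0 0 0'
```

```text
t: 20.68
eef_pos: [0.6319, 0.1757, 0.132]
ee_rot: [-3.137, -0.01, -2.966]
force: [-16.5, 3.3, 29.9]
width: 0.0003
```

The fingertip stopped at z = 0.132, which is the height of the shut hood's top, against a firm stop. I'll back off and check.

```bash
python3 -m inch '0 0 0 1 0 0 0; 0 0 0 5 0 0 0; 0 0 0 10 0 0 0; 0 -2 -3 15 0 0 0; 0 -4 -8 20 0 0 0; 0 -6 -14 22 0 0 0; 0 -6 -20 22 0 0 0; 0 -6 -26 22 0 0 0; 0 -6 -26 22 0 0 0'; python3 - <<'E'
from h import *
np.set_printoptions(precision=1,suppress=True)
def W(x): return Rot.from_euler("z",RD[2]).apply(np.array(x)/1000)+[RD[0],RD[1],0]
for c in("side","top"):
    f=grab_frame(c)
    print(c,"pred shut/0.1/0.3",[proj(f,W([50,42-115*np.cos(p)+36*np.sin(p),96+115*np.sin(p)+36*np.cos(p)])) for p in(0,.1,.3)])
    for n in("hood_edge","vial","wash_0","stand","carrier_b","tip_box","water","cuvette_box"):print(n,[(np.round(d["location"],1).tolist(),round(d["p"],2)) for d in pinpoint(c,n)][:5])
    # compare with start image
    a=cv2.imread(f"pics/{c}0.png");b=cv2.cvtColor(f["pixels"],cv2.COLOR_RGB2BGR)
    cv2.imwrite(f"pics/{c}_end.png",b)
E
```

```text
t: 21.8
eef_pos: [0.5715, -0.0876, 0.3524]
ee_rot: [-3.137, -0.01, -2.97]
force: [1.0, 0.2, -0.4]
width: 0.0003
side pred shut/0.1/0.3 [array([274.7, 217. ]), array([274.2, 215.9]), array([273. , 214.7])]
hood_edge [([277.6, 216.5], 0.73)]
vial [([279.6, 213.7], 0.64), ([253.8, 217.8], 0.39), ([322.0, 167.7], 0.22)]
wash_0 [([294.6, 171.9], 0.81), ([301.2, 150.7], 0.49), ([254.5, 241.5], 0.4), ([364.9, 163.1], 0.31), ([333.1, 170.7], 0.21)]
stand [([336.0, 172.8], 0.77), ([292.3, 238.8], 0.44)]
carrier_b [([320.1, 168.9], 0.87), ([326.5, 128.3], 0.79), ([400.1, 165.9], 0.59), ([272.5, 239.0], 0.37), ([365.5, 162.1], 0.26)]
tip_box [([391.3, 132.7], 0.95)]
water [([297.4, 350.0], 0.81)]
cuvette_box [([354.9, 189.2], 0.8)]
top pred shut/0.1/0.3 [array([261.1, 160.8]), array([259.4, 160.5]), array([254.8, 160.1])]
hood_edge [([265.6, 130.9], 0.54), ([153.8, 232.2], 0.16)]
vial [([264.5, 129.4], 0.46)]
wash_0 [([406.5, 144.0], 0.84)]
stand [([383.1, 192.1], 0.58)]
carrier_b [([450.3, 164.1], 0.91), ([421.7, 270.4], 0.81), ([366.5, 178.4], 0.75)]
tip_box [([481.8, 243.0], 0.96)]
water [([152.2, 227.4], 0.66)]
cuvette_box [([359.3, 223.1], 0.67), ([234.4, 151.0], 0.43), ([481.3, 242.7], 0.18)]
```

```bash
python3 -c "
from station import arm
print(arm.job_done())"
```

```text
the job is handed in; nothing more can be done
None
```

I seated carrier_a in the photometer bay, clipped it, let go, shut the hood and handed the job in at about t = 22 s of 58 s; the hand-in reported no verdict.

I chose the carrier with its notch on the left, the right-hand one on the stand. I hooked about 5 mm of its front edge under the lip at roughly 13° tilt, swung it flat and pressed it home with about 19 N.

**Seating:** the wrist picture taken after release shows the carrier flat in the bay. The yellow rib is in its notch and the clip leaf is over its rear edge.

**Hood:** the fingertip stopped at z = 0.132 m, which is the height of the shut hood's top, against about 30 N. The side camera puts the free edge at (278, 217), where a shut hood would be at (275, 217). That view barely tells a hood at 0 from one at 0.1 rad, so the fingertip height is the main evidence.

**Everything else:** in the final side view, the vials, wash bottles, stand and carrier_b showed within about 2 px of where they started. I compared the water bottle, tip box and cuvette box only roughly, and did not check the forceps.

**Disagreements:**
- In the last top view the network put the hood edge at (266, 131), well off the expected (261, 161). That was probably the vial, so I ignored it.
- Wrist-camera estimates of the reader's y position differed by up to about 2.5 mm. I corrected for this before hooking, and the carrier went in freely.
- The 12-picture limit ran out before the hood was moved, so the hood checks are numbers only.

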